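# Pack one power-supply kit into the foam tray

## Robot

A 7-joint arm with a two-finger parallel gripper is mounted at the origin on the work surface. World frame = base frame: x ahead of the robot, y to its left, z up, the work surface at z = 0. Lengths are in m, angles in rad, forces in N, time in s.
With the tool pointing down it reaches from about 0.4 to 0.875 m from the base axis. Payload 19.3 kg.
Tool frame: the origin (TCP) lies on the mounting face of the last link; the fingertips stand 173 mm ahead of it and the grasp point (between the pads) lies 155 mm ahead of it; z points along the fingers, y is the line along which they close (so a half turn about z gives the same grasp; the last joint's range is limited). The gripper opens to 85 mm and grips with 20 to 120 N. Pads are 22 mm wide; open, the fingers measure 114 mm over their backs; the gripper's body (76 mm by 85 mm) begins 54 mm behind the grasp point. The pads swing forward as they close: fully open they stand 13 mm farther back than shut.
Start: joints at [-1.179, 0.521, -0.036, 1.599, 0.021, 1.021, -0.113], TCP at [0.278, 0.56, 0.405] pointing down, gripper open.
Joint ranges: [-2.91, 2.91], [-0.3, 2.13], [-1.5, 1.42], [0.17, 2.43], [-1.26, 4.41], [0.16, 1.93], [-2.52, 2.52]. Speed limits (rad/s): [1.89, 1.89, 2.39, 2.39, 3.01, 3.01, 3.01].

## Interface

Orientations are given as [roll, pitch, yaw] about the fixed x, y, z axes, in that order (R = Rz(yaw) Ry(pitch) Rx(roll)).
In Python, from workcell import bot, vision gives the robot as it stands.
- The arm moves only by the shell command python3 -m creep 'ROWS' [FORCE]. ROWS is JSON, a list that holds one entry, the list of rows, each a list of 7 numbers: the opening, from -1 (shut) to 1 (fully open), then the shift along the tool's x, y, z in cm, then the turn, a rotation vector about the tool's x, y, z in rad. In form: [[[grip, tx, ty, tz, rx, ry, rz], ...]]. A call has 1 to 12 rows; each row shifts and turns the commanded pose from where the row before left it, along the tool's axes as they then stand; what a row does not reach is not made up. A row lasts 1/8 s, in which the tool goes at most 62.5 mm and 10.7 degrees, less where a joint would pass 70% of its speed; a pose out of reach is approached as far as the arm can. A call with a gripper value outside its range is refused whole. The fingers move at their own pace and stop on an object; FORCE is the grip in N (left out, the last holds). Time passes only in rows, so rows that do not move let the fingers close. It gives the time, the measured TCP pose, the force, the opening and the grip force at its end, in the units of the state.
- bot.observe(): the state, without advancing time (a new reading comes with each control period).
- vision.grab_frame(name): name is "side" or "top" or "wrist"; returns a dict with "image" (480x640x3 uint8, blue, green, red), "depth" (480x640 float32, m along the optical axis (not along the pixel's ray), 0 where there is no reading), "fovy" (degrees; the focal length in pixels is half the picture's height over the tangent of half this angle, whatever the lens; pixels are square), "cx", "cy" (the principal point, pixels), "cam_to_world" (4x4, takes a point from camera to world coordinates); the wrist camera has in their place "tool_from_camera" (4x4, takes a point from camera to tool coordinates, whose origin is the TCP and whose axes are the flange's). Camera axes: x right, y down, z forward; pixel columns grow to the right and rows downward; lengths in m; the calibration is good to about 2 mm. A picture is of the moment at which its call begins: read the wrist's pose just before it.
- bot.job_done(): hands the job in; it is judged then, once.
The state is a dict: "clock": time; "qpos": joint angles; "qd": joint speeds; "joint_efforts": joint torques, N m; "position": TCP position; "tool_rot": TCP orientation; "force": force on the tool from outside, world axes, zero at the start; "moment": the same for the moment, N m; "grip_width": finger opening in m; "finger_force": force on a finger pad.
Only numpy, scipy, OpenCV 4.12 (cv2) and the standard library are available. Lean on these libraries where they do the work, as an engineer would, in place of code of your own. Each camera call takes 0.05 s, during which the arm holds its last target. There are 200 camera calls.

## Task

Pack the kit tray for one power supply: put the long heat sink, the transformer, the fat capacitor and the ring choke upright into the foam pockets cut for them (long pocket, square pocket, plain round pocket, round pocket with the post), each resting flat on its pocket's floor. Leave the short heat sink and the slim capacitor standing where they are.

Things in the scene. Friction and masses are not known exactly. Their poses are not given: they have to be found in the camera images.
- heat_sink: The long heat sink: bare aluminium, 64 mm long (x), 30 mm wide (y), 30 mm high, five fins along x on a 5 mm base plate; the outer fins' faces are its flat long sides. Origin: centre of its underside, z up. Starts upright on the table at any yaw. 65 to 115 g. 25 mm free for a finger beside it; unlisted small things nearby are under 15 mm high.
- short_heat_sink: The look-alike short heat sink: same aluminium section (30 mm wide in y, 30 mm high, fins along x) but only 38 mm long (x). Does not belong in the tray. Origin: centre of its underside, z up.
- capacitor: The fat capacitor: a black can with a bare aluminium top, standing on end, 35 mm in diameter and 50 mm high. Origin: centre of its underside, z up. 50 to 95 g. 25 mm free for a finger beside it; unlisted small things nearby are under 15 mm high.
- slim_capacitor: The look-alike slim capacitor: the same black can with aluminium top, also standing and 50 mm high, but only 23 mm in diameter. Does not belong in the tray. Origin: centre of its underside, z up.
- transformer: The transformer: black base plate 42 (x) x 40 (y) x 6 mm, dark steel core 42 (x) x 20 (y) mm up to height 36 mm, buff winding 27 (x) x 36 (y) mm bulging from both sides of it up to 29 mm. Grip the core's flat ends, 42 mm apart along x. Origin: centre of its underside, z up; starts upright. 110 to 205 g. 25 mm free for a finger beside it; unlisted small things nearby are under 15 mm high.
- choke: The ring choke: a copper-wound ring lying flat, 50 mm outside and 24 mm inside diameter, 24 mm high. Origin: centre of its underside, z up (the middle of the hole). 65 to 125 g. 25 mm free for a finger beside it; unlisted small things nearby are under 15 mm high.
- pocket_long: The long pocket, for the long heat sink: rectangular cut-out 78 (x) x 44 (y) mm. Cut through a fixed red foam square, 90 x 90 x 10 mm, one of four filling a shallow black tray (190 x 190 mm, rim 14 mm and foam top 15 mm above the table) in any arrangement, all turned alike. Origin: centre of the cut-out on its floor, 5 mm above the table; z up.
- pocket_square: The squarish pocket, for the transformer: cut-out 56 (x) x 54 (y) mm, entered square to its sides. Cut through a fixed red foam square, 90 x 90 x 10 mm, one of four filling a shallow black tray (190 x 190 mm, rim 14 mm and foam top 15 mm above the table) in any arrangement, all turned alike. Origin: centre of the cut-out on its floor, 5 mm above the table; z up.
- pocket_round: The plain round pocket, for the fat capacitor: round cut-out 49 mm in diameter, no post. Cut through a fixed red foam square, 90 x 90 x 10 mm, one of four filling a shallow black tray (190 x 190 mm, rim 14 mm and foam top 15 mm above the table) in any arrangement, all turned alike. Origin: centre of the cut-out on its floor, 5 mm above the table; z up.
- pocket_post: The round pocket for the ring choke: 64 mm in diameter, with a white post, 8 mm thick and 9 mm high, in its middle. Cut through a fixed red foam square, 90 x 90 x 10 mm, one of four filling a shallow black tray (190 x 190 mm, rim 14 mm and foam top 15 mm above the table) in any arrangement, all turned alike. Origin: centre of the cut-out on its floor, 5 mm above the table; z up.
Things that resemble listed ones, but are neither listed nor needed, are in the scene too. Leave any pink look-alike of the slim_capacitor alone.

How it is judged:
By the outcome, as a careful person would: the job done as asked, in the order asked, and still so for the second after the job is handed in, with the robot touching nothing.
It also fails if it takes over 99 s, if anything falls off the work surface, if the arm or the gripper's body presses on something with over 40 N, if the wrist force passes 120 N, or if a joint passes its speed limit or range.

## Working session

There is one attempt and no reset: what is moved stays moved. The work goes in short steps, Python scripts to look and compute and a shell command to move; the robot and the scene stay as the last step left them, time stands still between calls to the robot, and variables do not carry over. Pictures are saved under pics/ and viewed, at most 14 in all, crops included, and the job is handed in when it is done.

```bash
ls; mkdir -p pics; cat > h.py <<'E'
import numpy as np, cv2, json
from workcell import bot, vision
from scipy.spatial.transform import Rotation as R
def grab(n):
    s=bot.observe(); f=vision.grab_frame(n)
    if n=='wrist':
        T=np.eye(4); T[:3,:3]=R.from_euler('xyz',s['tool_rot']).as_matrix(); T[:3,3]=s['position']
        f['cam_to_world']=T@np.array(f['tool_from_camera'])
    return f
def K(f): return 240/np.tan(np.radians(f['fovy'])/2)
def cloud(f):
    k=K(f); v,u=np.mgrid[:480,:640]; d=f['depth']
    P=np.stack([(u-f['cx'])/k*d,(v-f['cy'])/k*d,d],-1)
    T=np.array(f['cam_to_world']); return P@T[:3,:3].T+T[:3,3]
def ray_z(f,u,v,z):
    k=K(f);T=np.array(f['cam_to_world']); d=T[:3,:3]@np.array([(u-f['cx'])/k,(v-f['cy'])/k,1]); o=T[:3,3]
    return o+d*(z-o[2])/d[2]
E
python3 - <<'E'
from h import *
s=bot.observe(); print({k:np.round(v,3).tolist() for k,v in s.items()})
for n in ['top','side','wrist']:
    f=grab(n); cv2.imwrite(f'pics/{n}0.png',f['image']); np.savez(f'{n}0.npz',**f)
    print(n,f['fovy'],f['cx'],f['cy'],np.round(f['cam_to_world'],3).tolist(), (f['depth']>0).mean())
E
```

```text
pics
{'clock': 0.0, 'qpos': [-1.179, 0.522, -0.036, 1.6, 0.021, 1.021, -0.113], 'qd': [0.001, 0.002, 0.001, -0.001, 0.001, -0.001, 0.001], 'joint_efforts': [0.001, -92.71, 1.98, -36.994, 0.018, 0.008, -0.0], 'position': [0.278, 0.559, 0.404], 'tool_rot': [-3.14, 0.0, 2.68], 'force': [0.531, -0.439, 0.104], 'moment': [0.021, -0.003, -0.011], 'finger_force': 0.0, 'grip_width': 0.086}
top 56.81078307591477 313.88942885411797 233.5961248477544 [[0.005, -0.988, 0.152, 0.419], [-1.0, -0.008, -0.014, 0.007], [0.015, -0.152, -0.988, 0.877], [0.0, 0.0, 0.0, 1.0]] 0.9959928385416666
side 57.044194113322135 320.4098352152034 241.11704435817248 [[0.859, -0.379, 0.343, 0.297], [-0.511, -0.615, 0.6, -0.417], [-0.016, -0.691, -0.723, 0.561], [0.0, 0.0, 0.0, 1.0]] 0.9960872395833333
wrist 61.55059957429279 316.84597467011446 237.25802569611702 [[0.446, 0.854, 0.27, 0.209], [0.895, -0.425, -0.136, 0.594], [-0.001, 0.302, -0.953, 0.373], [0.0, 0.0, 0.0, 1.0]] 0.9959895833333333
```

View pics/top0.png

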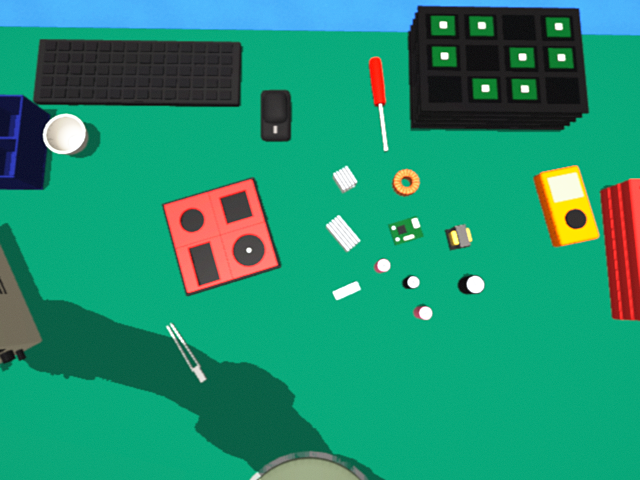

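View pics/side0.png

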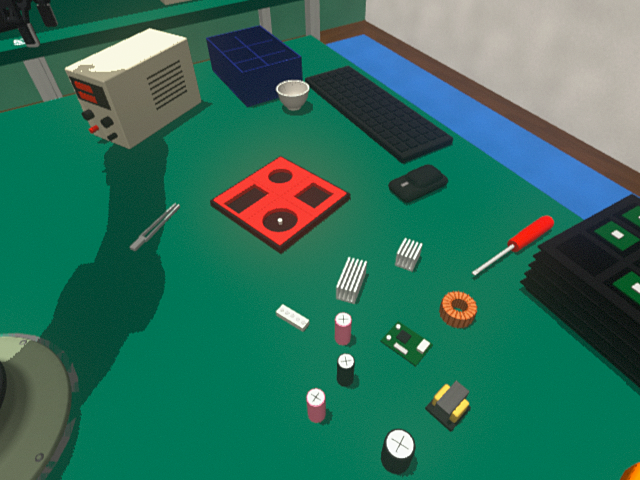

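The top view shows the long heat sink at (343,233), short one (345,179), choke (406,182), transformer (459,237), fat capacitor (474,285), slim one (412,282), and the tray around (221,236) with round pocket (192,220), square (236,206), long (204,263) and post (249,250). The side view agrees: long heat sink (351,280), choke (458,309), transformer (448,404), fat cap (398,450).

```bash
cat > m.py <<'E'
from h import *
fs={n:dict(np.load(n+'0.npz')) for n in ['top','side']}
rough={'hs':(343,233),'choke':(406,182),'tr':(459,237),'cap':(474,285)}
C={n:cloud(f) for n,f in fs.items()}
for o,(u,v) in rough.items():
    p0=C['top'][v,u].copy()
    if o=='choke': p0=C['top'][v-12:v+12,u-12:u+12].reshape(-1,3).mean(0)
    for n in fs:
        P=C[n]; m=(np.hypot(P[...,0]-p0[0],P[...,1]-p0[1])<.045)&(P[...,2]>.006)
        lab=cv2.connectedComponentsWithStats(m.astype(np.uint8))
        i=1+np.argmax(lab[2][1:,4]); q=P[lab[1]==i]
        zt=np.percentile(q[:,2],95); t=q[q[:,2]>zt-.004]
        r=cv2.minAreaRect((t[:,:2]*1000).astype(np.float32))
        print(o,n,len(q),'ztop',round(zt,4),'mean',t.mean(0).round(4),'rect',np.round(r[0],1),np.round(r[1],1),round(r[2],1))
for n in fs:
    P=C[n]; hsv=cv2.cvtColor(fs[n]['image'],cv2.COLOR_BGR2HSV)
    red=((hsv[...,0]<8)|(hsv[...,0]>172))&(hsv[...,1]>140)&(hsv[...,2]>120)&(np.hypot(P[...,0]-.4,P[...,1]-.18)<.16)&(P[...,2]<.03)
    lab=cv2.connectedComponentsWithStats(red.astype(np.uint8)); i=1+np.argmax(lab[2][1:,4]); red=(lab[1]==i)
    z=np.median(P[red][:,2]); r=cv2.minAreaRect((P[red][:,:2]*1000).astype(np.float32)); print(n,'foam z',z.round(4),np.round(r[0],1),np.round(r[1],1),round(r[2],1))
    cs,h=cv2.findContours(red.astype(np.uint8),cv2.RETR_CCOMP,cv2.CHAIN_APPROX_NONE)
    for c,hh in zip(cs,h[0]):
        if hh[3]>=0 and len(c)>40:
            q=np.array([ray_z(fs[n],u,v,.015)[:2] for u,v in c[:,0]])*1000
            r=cv2.minAreaRect(q.astype(np.float32)); print('  hole',np.round(c[:,0].mean(0)),np.round(r[0],1),np.round(r[1],1),round(r[2],1))
    g=(hsv[...,0]>60)&(hsv[...,0]<95)&(np.hypot(P[...,0]-.45,P[...,1]+.05)<.2); print('table z',np.median(P[g][:,2]).round(4))
E
python3 m.py
```

```text
hs top 556 ztop 0.0321 mean [ 0.5525 -0.0611  0.0303] rect [552.5 -60.7] [64.3 30.7] 39.2
hs side 812 ztop 0.0306 mean [ 0.5526 -0.0633  0.0294] rect [553.5 -62.3] [65.5 30.3] 39.5
choke top 480 ztop 0.0266 mean [ 0.6571 -0.1879  0.0247] rect [ 657.7 -188. ] [48.8 48.5] 32.7
choke side 948 ztop 0.0249 mean [ 0.6576 -0.1903  0.0235] rect [ 658.5 -189.2] [50.7 49.9] 60.1
tr top 450 ztop 0.0383 mean [ 0.548  -0.2911  0.0367] rect [ 548.  -291.5] [41.9 20.9] 13.9
tr side 1122 ztop 0.0365 mean [ 0.5479 -0.2931  0.0353] rect [ 548.5 -292.7] [43.6 20.4] 12.4
cap top 409 ztop 0.0529 mean [ 0.4541 -0.3048  0.0511] rect [ 454. -305.] [33.  33.1] 77.4
cap side 1171 ztop 0.051 mean [ 0.4542 -0.307   0.0496] rect [ 454.8 -306.6] [34.7 33.7] 29.3
top foam z 0.0146 [513.6 167.2] [110.  184.6] 17.6
  hole [223. 271.] [479.1 167.3] [43.3 24.4] 8.9
  hole [204. 264.] [491.9 206.8] [77.4 43.2] 18.0
table z 0.0004
side foam z 0.0146 [514.7 168.9] [107.8 186.1] 17.6
  hole [245. 199.] [492.6 206.4] [75.8 44. ] 17.7
table z -0.0004
```

```bash
python3 - <<'E'
import cv2
i=cv2.imread('pics/top0.png'); s=cv2.imread('pics/side0.png')
import numpy as np
a=cv2.resize(i[155:305,320:500],None,fx=4,fy=4,interpolation=cv2.INTER_CUBIC); cv2.imwrite('pics/topc.png',a)
cv2.imwrite('pics/sidec.png',cv2.resize(s[230:480,270:500],None,fx=2.4,fy=2.4,interpolation=cv2.INTER_CUBIC))
E
```

```text
(no output)
```

View pics/topc.png

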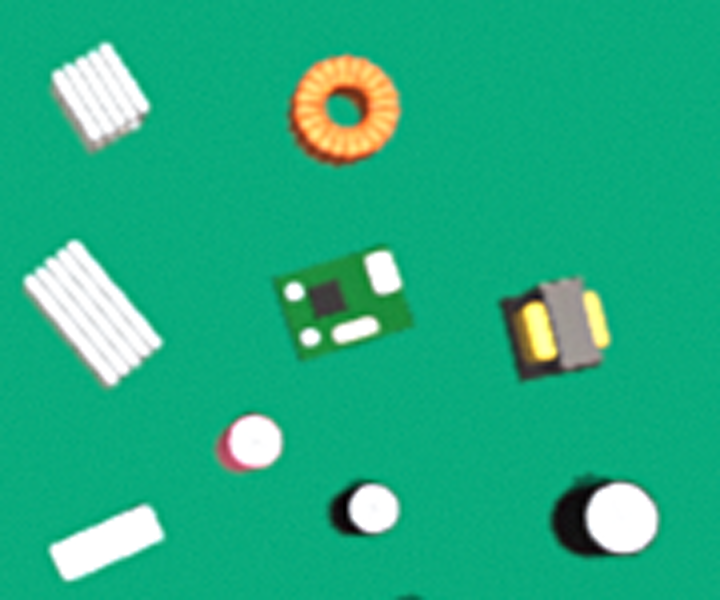

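View pics/sidec.png

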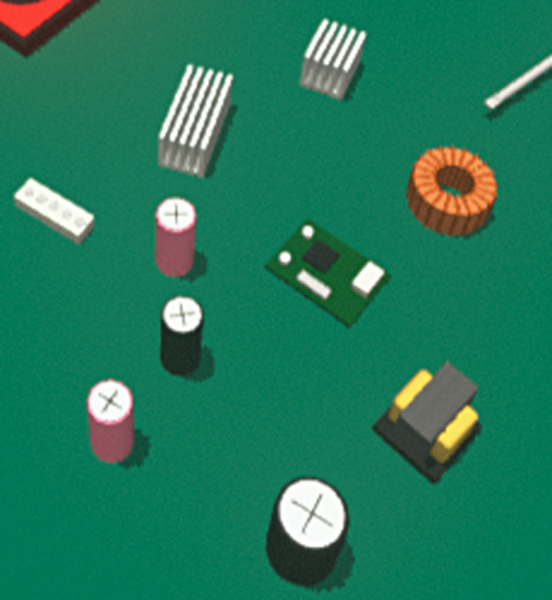

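The crops confirm it: the 64 mm heat sink at crop (92,313), transformer with its core long axis along image-vertical at (572,322), choke ring (345,108), fat cap top (622,517). The flat white strip, the PCB and the pink cans are to be left alone. Next I'll fit the pockets.

```bash
cat > t.py <<'E'
from h import *
for n in ['top','side']:
    f=dict(np.load(n+'0.npz')); P=cloud(f)
    near=np.hypot(P[...,0]-.55,P[...,1]-.178)<.15
    m=(near&(P[...,2]>.009)&(P[...,2]<.03)).astype(np.uint8)
    r=cv2.minAreaRect((P[m>0][:,:2]*1000).astype(np.float32)); print(n,'tray',np.round(r[0],1),np.round(r[1],1),round(r[2],1))
    hi=m; 
    hole=near&(P[...,2]<.0085)
    cv2c=cv2.connectedComponentsWithStats(hole.astype(np.uint8))
    for i in range(1,cv2c[0]):
        a=cv2c[2][i,4]
        if 150<a<3000:
            c=cv2.findContours((cv2c[1]==i).astype(np.uint8),0,1)[0][0][:,0]
            q=P[cv2c[1]==i]; r=cv2.minAreaRect((q[:,:2]*1000).astype(np.float32))
            print('  hole px',cv2c[3][i].round(),a,'z',np.median(q[:,2]).round(4),np.round(r[0],1),np.round(r[1],1),round(r[2],1),'mean',(q.mean(0)*1000).round(1))
E
python3 t.py
cat > go.py <<'E'
import sys
from h import *
# go.py x y z yaw_deg : tool-frame deltas: turn first, then shift
x,y,z,yaw=map(float,sys.argv[1:5]); s=bot.observe()
M=R.from_euler('xyz',s['tool_rot']); G=R.from_euler('xyz',[np.pi,0,np.radians(yaw)])
rv=(M.inv()*G).as_rotvec(); d=G.inv().apply(np.array([x,y,z])-s['position'])*100
print('t',round(s['clock'],2),'pos',np.round(s['position'],4),'rot',np.round(s['tool_rot'],3),'w',round(s['grip_width'],4),'ff',round(s['finger_force'],1),'F',np.round(s['force'],1))
print('turn',rv.round(4),'then shift cm',d.round(2),'j7',round(s['qpos'][6],2))
E
python3 go.py .553 -.0618 .29 39.4
```

```text
top tray [548.9 179.1] [190.5 190.6] 17.7
  hole px [236. 207.] 718 z 0.0051 [606.8 150.5] [55.  53.6] 18.0 mean [606.7 150.6   5. ]
  hole px [192. 220.] 440 z 0.0049 [579.7 237.3] [46.5 45.9] 4.1 mean [579.4 236.9   5. ]
  hole px [248. 250.] 789 z 0.0051 [521.1 123. ] [61.9 61.8] 0.2 mean [520.3 123.    5.1]
  hole px [204. 264.] 864 z 0.0049 [492.8 209.3] [77.3 43.5] 17.9 mean [492.6 209.4   4.9]
side tray [550.3 177.2] [192.  192.6] 17.8
  hole px [280. 177.] 232 z 0.0051 [582.5 241.2] [43.5 39.6] 0.5 mean [582.5 241.5   5.1]
  hole px [313. 196.] 462 z 0.005 [609.8 153.7] [50.8 49.7] 16.9 mean [610.1 154.6   5. ]
  hole px [246. 200.] 523 z 0.0051 [495.4 212.7] [73.9 39.7] 17.3 mean [495.4 213.5   5.1]
  hole px [280. 221.] 572 z 0.0048 [523.2 125.8] [60.2 56. ] 3.0 mean [523.2 126.8   4.9]
t 0.15 pos [0.2784 0.5594 0.4043] rot [-3.141 -0.     2.68 ] w 0.0851 ff 0.0 F [-0.5 -0.3 -0.2]
turn [-5.0000e-04  8.0000e-04  1.9921e+00] then shift cm [-18.21  65.43  11.43] j7 -0.11
```

```bash
python3 -m creep '[[[0.2,0,0,1,0,0,0.18],[0.2,0,0,1,0,0,0.18],[0.2,0,0,1,0,0,0.18],[0.2,0,0,1,0,0,0.18],[0.2,0,0,1,0,0,0.18],[0.2,0,0,1,0,0,0.18],[0.2,0,0,1,0,0,0.18],[0.2,0,0,1,0,0,0.18],[0.2,0,0,1,0,0,0.18],[0.2,0,0,1,0,0,0.18],[0.2,0,0,0.5,0,0,0.18]]]' 40; python3 go.py .553 -.0615 .29 39.3
```

```text
clock: 1.52
position: [0.2783, 0.5594, 0.2989]
tool_rot: [3.141, 0.001, 0.694]
force: [-0.4, 0.6, -0.9]
grip_width: 0.0514
finger_force: 0.0
t 1.52 pos [0.2783 0.5594 0.2989] rot [3.141e+00 1.000e-03 6.940e-01] w 0.0514 ff 0.0 F [-0.4  0.6 -0.9]
turn [0.0005 0.0009 0.0081] then shift cm [-18.07  65.45   0.89] j7 -1.76
```

```bash
python3 -m creep '[[[0.2,-1.5,5.5,0,0,0,0.008],[0.2,-1.5,5.5,0,0,0,0],[0.2,-1.5,5.5,0,0,0,0],[0.2,-1.5,5.5,0,0,0,0],[0.2,-1.5,5.5,0,0,0,0],[0.2,-1.5,5.5,0,0,0,0],[0.2,-1.5,5.5,0,0,0,0],[0.2,-1.5,5.5,0,0,0,0],[0.2,-1.5,5.5,0,0,0,0],[0.2,-1.5,5.5,0,0,0,0],[0.2,-1.5,5.5,0,0,0,0],[0.2,-1.5,5,0,0,0,0]]]'; python3 go.py .553 -.0615 .185 39.3
python3 - <<'E'
from h import *
f=grab('wrist'); cv2.imwrite('pics/w1.png',f['image'])
P=cloud(f); m=(np.hypot(P[...,0]-.553,P[...,1]+.0615)<.045)&(P[...,2]>.022)&(P[...,2]<.04)
q=P[m]; print(cv2.minAreaRect((q[:,:2]*1000).astype(np.float32)), np.percentile(q[:,2],90), m.sum())
E
```

```text
clock: 3.02
position: [0.5587, -0.0615, 0.2996]
tool_rot: [3.142, -0.0, 0.691]
force: [-0.1, -0.2, -0.7]
grip_width: 0.0511
finger_force: 0.0
t 3.02 pos [ 0.5587 -0.0615  0.2996] rot [ 3.142 -0.     0.691] w 0.0511 ff 0.0 F [-0.1 -0.2 -0.7]
turn [ 0.     -0.      0.0056] then shift cm [-0.44 -0.36 11.46] j7 -0.57
((551.669189453125, -62.417022705078125), (64.83502197265625, 30.061344146728516), 39.94813919067383) 0.03007365319828896 2526
```

View pics/w1.png

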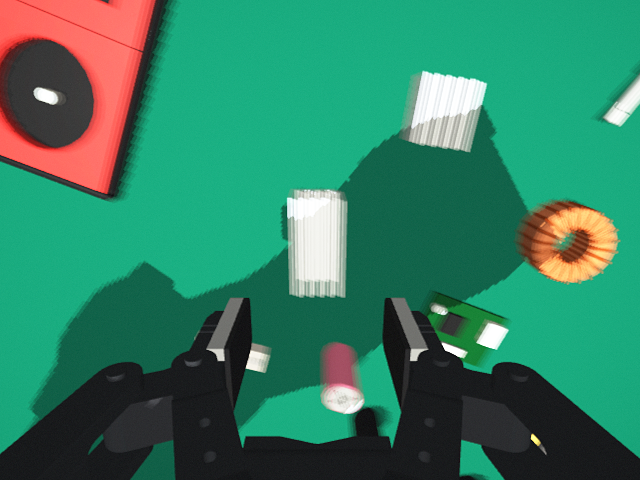

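The wrist view shows the long heat sink squarely aligned at (318,243), fins parallel to the pads, pink can at (342,370) outside the fingers' path. Now align and descend.

```bash
python3 -m creep '[[[0.2,-0.45,-0.35,3,0,0,0.005],[0.2,0,0,3,0,0,0],[0.2,0,0,2,0,0,0],[0.2,0,0,0,0,0,0],[0.2,0,0,0,0,0,0]]]'; python3 go.py .5525 -.0618 .185 39.5
python3 - <<'E'
from h import *
f=grab('wrist'); P=cloud(f); m=(np.hypot(P[...,0]-.553,P[...,1]+.0615)<.045)&(P[...,2]>.022)&(P[...,2]<.04)
q=P[m]; print(cv2.minAreaRect((q[:,:2]*1000).astype(np.float32)), np.percentile(q[:,2],90), m.sum())
E
```

```text
clock: 3.7
position: [0.5526, -0.0598, 0.2204]
tool_rot: [3.141, -0.0, 0.687]
force: [1.1, 0.3, 1.0]
grip_width: 0.0508
finger_force: 0.0
t 3.7 pos [ 0.5526 -0.0598  0.2204] rot [ 3.141 -0.     0.687] w 0.0508 ff 0.0 F [1.1 0.3 1. ]
turn [ 0.0005 -0.0004 -0.0027] then shift cm [-0.14  0.15  3.54] j7 -0.52
((551.7412109375, -62.430870056152344), (65.14118957519531, 30.160282135009766), 39.54619598388672) 0.02995718669430375 5249
```

```bash
python3 -m creep '[[[0.2,-0.2,0.15,1.5,0,0,0],[0.2,0,0,1.5,0,0,0],[0.2,0,0,0.5,0,0,0],[0.2,0,0,0,0,0,0],[-0.6,0,0,0,0,0,0],[-0.6,0,0,0,0,0,0],[-0.6,0,0,0,0,0,0],[-0.6,0,0,0,0,0,0],[-0.6,0,0,0,0,0,0]]]' 40; python3 go.py .4924 .2076 .29 17.8
```

```text
clock: 4.88
position: [0.5519, -0.0622, 0.1851]
tool_rot: [3.141, -0.0, 0.687]
force: [-1.7, 2.1, 6.6]
grip_width: 0.0293
finger_force: 40.4
t 4.88 pos [ 0.5519 -0.0622  0.1851] rot [ 3.141 -0.     0.687] w 0.0293 ff 40.4 F [-1.7  2.1  6.6]
turn [ 3.00e-04 -5.00e-04  3.76e-01] then shift cm [  2.58 -27.51 -10.49] j7 -0.5
```

```bash
python3 -m creep '[[[-0.6,0,0,-1.5,0,0,0],[-0.6,0,0,-3,0,0,0],[-0.6,0,0,-3,0,0,0.126],[-0.6,0,0,-1,0,0,0.125],[-0.6,0,0,0,0,0,0.125],[-0.6,0.4,-5,0,0,0,0],[-0.6,0.4,-5,0,0,0,0],[-0.6,0.4,-5,0,0,0,0],[-0.6,0.5,-5,0,0,0,0],[-0.6,0.5,-5,0,0,0,0],[-0.6,0.4,-2.5,0,0,0,0],[-0.6,0,0,0,0,0,0]]]'; python3 go.py .4924 .2076 .19 17.8
```

```text
clock: 6.38
position: [0.4919, 0.2098, 0.2703]
tool_rot: [-3.141, -0.0, 0.314]
force: [-0.4, -0.8, -1.2]
grip_width: 0.0291
finger_force: 39.9
t 6.38 pos [0.4919 0.2098 0.2703] rot [-3.141 -0.     0.314] w 0.0291 ff 39.9 F [-0.4 -0.8 -1.2]
turn [-0.001  -0.0005  0.0036] then shift cm [-0.02  0.22  8.03] j7 -1.3
```

```bash
python3 -m creep '[[[-0.6,0,0.2,2,0,0,0.004],[-0.6,0,0,2,0,0,0],[-0.6,0,0,0,0,0,0],[-0.6,0,0,0,0,0,0]]]'; python3 go.py .4924 .2076 .19 17.8
```

```text
clock: 6.88
position: [0.4934, 0.2053, 0.2306]
tool_rot: [-3.142, -0.001, 0.306]
force: [0.8, -0.3, -1.2]
grip_width: 0.0292
finger_force: 39.9
t 6.88 pos [0.4934 0.2053 0.2306] rot [-3.142e+00 -1.000e-03  3.060e-01] w 0.0292 ff 39.9 F [ 0.8 -0.3 -1.2]
turn [-0.0001 -0.0008 -0.0047] then shift cm [-0.03 -0.26  4.06] j7 -1.26
```

```bash
python3 -m creep '[[[-0.6,0,-0.25,1.5,0,0,-0.005],[-0.6,0,0,1.5,0,0,0],[-0.6,0,0,0.5,0,0,0],[-0.6,0,0,0.5,0,0,0],[-0.6,0,0,0,0,0,0],[-0.6,0,0,0,0,0,0]]]'; python3 go.py .4924 .2076 .19 17.8
```

```text
clock: 7.62
position: [0.4924, 0.2081, 0.1897]
tool_rot: [3.142, -0.0, 0.312]
force: [0.9, -0.6, -1.2]
grip_width: 0.0289
finger_force: 40.7
t 7.62 pos [0.4924 0.2081 0.1897] rot [ 3.142 -0.     0.312] w 0.0289 ff 40.7 F [ 0.9 -0.6 -1.2]
turn [ 0.     -0.0002  0.001 ] then shift cm [-0.02  0.04 -0.03] j7 -1.22
```

```bash
python3 -m creep '[[[-0.6,0,0,0.08,0,0,0],[-0.6,0,0,0,0,0,0],[0.1,0,0,0,0,0,0],[0.1,0,0,0,0,0,0],[0.1,0,0,0,0,0,0],[0.1,0,0,-2,0,0,0],[0.1,0,0,-4,0,0,0],[0.1,0,0,-4,0,0,0],[0.1,0,0,0,0,0,0]]]'
python3 - <<'E'
from h import *
for n in ['wrist','top']:
    f=grab(n); cv2.imwrite(f'pics/{n}_hs.png',f['image'][150:330,140:360] if n=='top' else f['image'])
    P=cloud(f); m=(np.hypot(P[...,0]-.4924,P[...,1]-.2076)<.045)&(P[...,2]>.025)&(P[...,2]<.05); q=P[m]
    print(n,cv2.minAreaRect((q[:,:2]*1000).astype(np.float32)), np.percentile(q[:,2],[10,90]), m.sum())
E
python3 go.py .5482 -.292 .29 103.2
```

```text
clock: 8.75
position: [0.4929, 0.2084, 0.2912]
tool_rot: [-3.141, -0.004, 0.312]
force: [0.0, -0.2, -0.6]
grip_width: 0.0469
finger_force: 0.0
wrist ((492.1171569824219, 208.30682373046875), (64.08885192871094, 30.05196762084961), 17.929323196411133) [0.03302355 0.03507428] 2882
top ((481.5736083984375, 205.54893493652344), (40.4966926574707, 30.731834411621094), 18.025402069091797) [0.02722702 0.03631437] 275
t 8.85 pos [0.4922 0.2083 0.2888] rot [-3.141 -0.     0.312] w 0.0468 ff 0.0 F [ 0.  -0.5  0.5]
turn [-1.000e-04 -4.000e-04 -1.489e+00] then shift cm [-49.99  -5.97  -0.12] j7 -1.32
```

View pics/wrist_hs.png

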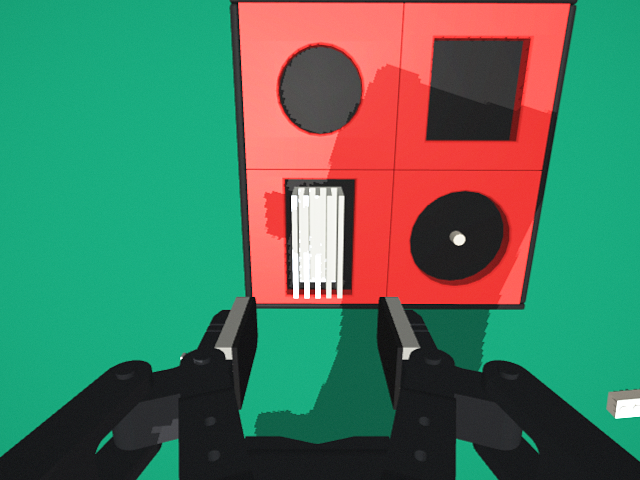

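The heat sink sits in the long pocket (318,240), top at 35 mm, aligned. On to the transformer.

```bash
python3 -m creep '[[[0.48,0,0,0,0,0,-0.165],[0.48,0,0,0,0,0,-0.165],[0.48,0,0,0,0,0,-0.165],[0.48,0,0,0,0,0,-0.166],[0.48,0,0,0,0,0,-0.166],[0.48,0,0,0,0,0,-0.166],[0.48,0,0,0,0,0,-0.165],[0.48,0,0,0,0,0,-0.165],[0.48,0,0,0,0,0,-0.166]]]'; python3 -m creep '[[[0.48,-5,-0.6,0,0,0,0],[0.48,-5,-0.6,0,0,0,0],[0.48,-5,-0.6,0,0,0,0],[0.48,-5,-0.6,0,0,0,0],[0.48,-5,-0.6,0,0,0,0],[0.48,-5,-0.6,0,0,0,0],[0.48,-5,-0.6,0,0,0,0],[0.48,-5,-0.6,0,0,0,0],[0.48,-5,-0.6,0,0,0,0],[0.48,-5,-0.6,0,0,0,0],[0.48,0,0,0,0,0,0],[0.48,0,0,0,0,0,0]]]' 
cat > look.py <<'E'
import sys
from h import *
x,y,z0,z1,r=map(float,sys.argv[1:6]); f=grab('wrist'); cv2.imwrite('pics/'+sys.argv[6]+'.png',f['image'])
P=cloud(f); m=(np.hypot(P[...,0]-x,P[...,1]-y)<r)&(P[...,2]>z0)&(P[...,2]<z1); q=P[m]
print(cv2.minAreaRect((q[:,:2]*1000).astype(np.float32)), np.percentile(q[:,2],[10,50,90]), m.sum())
E
python3 look.py .5482 -.292 .032 .05 .04 w_tr
python3 go.py .5482 -.292 .185 103.2
```

```text
clock: 9.98
position: [0.492, 0.208, 0.2877]
tool_rot: [-3.14, 0.0, 1.806]
force: [0.8, -0.6, -0.2]
grip_width: 0.0633
finger_force: 0.0
clock: 11.48
position: [0.5476, -0.292, 0.2876]
tool_rot: [-3.14, -0.002, 1.801]
force: [0.2, -0.1, 0.1]
grip_width: 0.063
finger_force: 0.0
((547.3355712890625, -293.141357421875), (41.77537155151367, 20.410009384155273), 11.90236759185791) [0.03434662 0.03525326 0.03605312] 2391
t 11.53 pos [ 0.5478 -0.2914  0.288 ] rot [-3.141e+00 -2.000e-03  1.802e+00] w 0.0634 ff 0.0 F [-0.5  0.8  0. ]
turn [-0.0008 -0.0016  0.0004] then shift cm [-0.06  0.02 10.3 ] j7 0.71
```

View pics/w_tr.png

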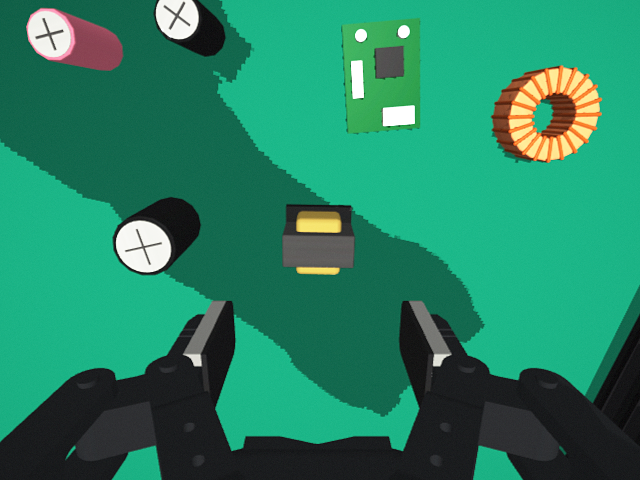

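The transformer core (318,250) lies along the closing line, nothing close by the fingers.

```bash
python3 -m creep '[[[0.48,-0.13,-0.06,3,0,0,0.012],[0.48,0,0,3,0,0,0],[0.48,0,0,2.5,0,0,0],[0.48,0,0,1.3,0,0,0],[0.48,0,0,0.5,0,0,0],[0.48,0,0,0,0,0,0],[0.48,0,0,0,0,0,0]]]'; python3 go.py .5475 -.2928 .185 102.5
```

```text
clock: 12.4
position: [0.5478, -0.2939, 0.1867]
tool_rot: [3.141, 0.001, 1.789]
force: [0.2, -0.6, 0.7]
grip_width: 0.0633
finger_force: 0.0
t 12.4 pos [ 0.5478 -0.2939  0.1867] rot [3.141e+00 1.000e-03 1.789e+00] w 0.0633 ff 0.0 F [ 0.2 -0.6  0.7]
turn [ 0.0009  0.0007 -0.0002] then shift cm [ 0.11 -0.01  0.17] j7 0.72
```

```bash
python3 -m creep '[[[0.48,0.1,0,0.2,0,0,0],[0.48,0,0,0,0,0,0],[-0.4,0,0,0,0,0,0],[-0.4,0,0,0,0,0,0],[-0.4,0,0,0,0,0,0],[-0.4,0,0,0,0,0,0],[-0.4,0,0,0,0,0,0]]]' 50; python3 go.py .6068 .149 .27 107.8
```

```text
clock: 13.28
position: [0.5474, -0.2929, 0.1842]
tool_rot: [3.141, 0.0, 1.789]
force: [-1.6, 1.5, 5.2]
grip_width: 0.0411
finger_force: 51.3
t 13.28 pos [ 0.5474 -0.2929  0.1842] rot [3.141 0.    1.789] w 0.0411 ff 51.3 F [-1.6  1.5  5.2]
turn [ 0.0002  0.0002 -0.0928] then shift cm [40.26 19.16 -8.58] j7 0.72
```

```bash
python3 -m creep '[[[-0.4,0,0,-1.5,0,0,0],[-0.4,0,0,-3,0,0,-0.046],[-0.4,0,0,-4,0,0,-0.047],[-0.4,4.5,2.1,0,0,0,0],[-0.4,4.5,2.1,0,0,0,0],[-0.4,4.5,2.1,0,0,0,0],[-0.4,4.5,2.1,0,0,0,0],[-0.4,4.5,2.1,0,0,0,0],[-0.4,4.5,2.1,0,0,0,0],[-0.4,4.5,2.2,0,0,0,0],[-0.4,4.5,2.2,0,0,0,0],[-0.4,4.3,2.2,0,0,0,0]]]';python3 -m creep '[[[-0.4,0,0,0,0,0,0],[-0.4,0,0,0,0,0,0],[-0.4,0,0,0,0,0,0]]]'; python3 go.py .6068 .149 .1895 107.8
```

```text
clock: 14.78
position: [0.6069, 0.1513, 0.2699]
tool_rot: [3.141, 0.0, 1.882]
force: [1.2, -1.1, -1.8]
grip_width: 0.0415
finger_force: 50.9
clock: 15.15
position: [0.6069, 0.1483, 0.2693]
tool_rot: [3.142, 0.0, 1.88]
force: [-0.2, -0.1, -1.3]
grip_width: 0.041
finger_force: 50.9
t 15.15 pos [0.6069 0.1483 0.2693] rot [3.142 0.    1.88 ] w 0.041 ff 50.9 F [-0.2 -0.1 -1.3]
turn [ 0.0001  0.0005 -0.0013] then shift cm [0.07 0.01 7.98] j7 0.07
```

```bash
python3 -m creep '[[[-0.4,0.06,0,2.5,0,0,0],[-0.4,0,0,2.5,0,0,0],[-0.4,0,0,1.5,0,0,0],[-0.4,0,0,1,0,0,0],[-0.4,0,0,0.4,0,0,0],[-0.4,0,0,0,0,0,0],[-0.4,0,0,0,0,0,0]]]'; python3 go.py .6068 .149 .189 107.8
```

```text
clock: 16.02
position: [0.6069, 0.1502, 0.1905]
tool_rot: [3.141, 0.0, 1.882]
force: [-0.0, 0.5, -1.3]
grip_width: 0.041
finger_force: 50.9
t 16.02 pos [0.6069 0.1502 0.1905] rot [3.141 0.    1.882] w 0.041 ff 50.9 F [-0.   0.5 -1.3]
turn [0.0009 0.     0.0004] then shift cm [-0.12 -0.04  0.15] j7 0.08
```

```bash
python3 -m creep '[[[-0.4,-0.08,0,0.14,0,0,0],[-0.4,0,0,0,0,0,0],[0.36,0,0,0,0,0,0],[0.36,0,0,0,0,0,0],[0.36,0,0,0,0,0,0],[0.36,0,0,-2,0,0,0],[0.36,0,0,-4,0,0,0],[0.36,0,0,-4,0,0,0],[0.36,0,0,0,0,0,0],[0.36,0,0,0,0,0,0]]]'; python3 look.py .6068 .149 .03 .05 .05 w_tr2;  python3 go.py .4545 -.306 .29 107.8
```

```text
clock: 17.27
position: [0.6068, 0.1494, 0.2891]
tool_rot: [3.141, -0.0, 1.882]
force: [0.0, -0.6, -0.7]
grip_width: 0.0579
finger_force: 0.0
((606.181884765625, 149.25613403320312), (41.788818359375, 35.863094329833984), 18.517053604125977) [0.03263026 0.03983911 0.0409037 ] 3571
t 17.32 pos [0.6067 0.1494 0.2884] rot [-3.141 -0.     1.882] w 0.0582 ff 0.0 F [-0.5 -0.1 -0.1]
turn [-0.0005 -0.0001  0.0003] then shift cm [-38.71 -28.41  -0.16] j7 0.07
```

Transformer rests with core top at 41 mm (36+5), aligned. On to the capacitor.

```bash
python3 -m creep '[[[0.36,-3.9,-2.8,0,0,0,0],[0.36,-3.9,-2.8,0,0,0,0],[0.36,-3.9,-2.8,0,0,0,0],[0.36,-3.9,-2.8,0,0,0,0],[0.36,-3.9,-2.8,0,0,0,0],[0.36,-3.9,-2.8,0,0,0,0],[0.36,-3.9,-2.9,0,0,0,0],[0.36,-3.9,-2.9,0,0,0,0],[0.36,-3.8,-2.9,0,0,0,0],[0.36,-3.7,-2.9,0,0,0,0],[0.36,0,0,0,0,0,0],[0.36,0,0,0,0,0,0]]]';python3 -m creep '[[[0.36,0,0,0,0,0,0]]]'; python3 look.py .4545 -.306 .046 .06 .04 w_cap; python3 go.py .4545 -.306 .193 107.8
```

```text
clock: 18.82
position: [0.4549, -0.3055, 0.2879]
tool_rot: [-3.141, -0.001, 1.882]
force: [-0.3, 1.0, -0.1]
grip_width: 0.058
finger_force: 0.0
clock: 18.95
position: [0.4554, -0.3049, 0.2882]
tool_rot: [-3.141, -0.001, 1.883]
force: [0.3, 0.8, -0.4]
grip_width: 0.0581
finger_force: 0.0
((453.1260070800781, -307.0921325683594), (34.29465103149414, 34.421119689941406), 40.807491302490234) [0.04855966 0.04954017 0.05038006] 2913
t 19.0 pos [ 0.4554 -0.3049  0.2883] rot [-3.141 -0.     1.883] w 0.0579 ff 0.0 F [ 0.  -0.3  0.1]
turn [-0.0001 -0.0005  0.002 ] then shift cm [-0.07 -0.12  9.53] j7 0.88
```

View pics/w_cap.png

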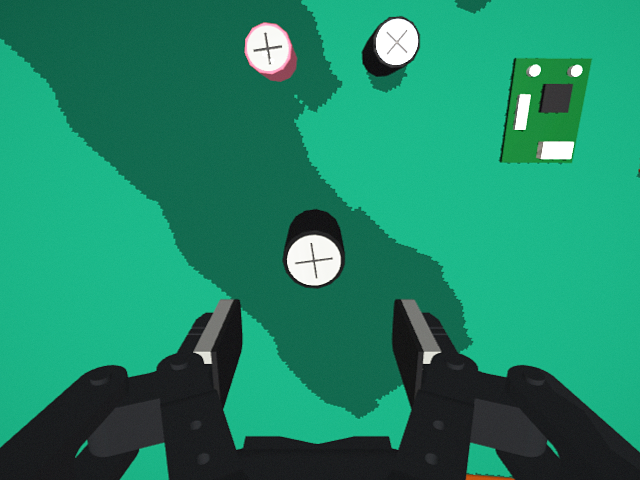

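The fat capacitor stands at (314,260), clear on both sides.

```bash
python3 -m creep '[[[0.36,-0.1,-0.21,3,0,0,0],[0.36,0,0,3,0,0,0],[0.36,0,0,2.5,0,0,0],[0.36,0,0,1,0,0,0],[0.36,0,0,0,0,0,0],[0.36,0,0,0,0,0,0],[-0.5,0,0,0,0,0,0],[-0.5,0,0,0,0,0,0],[-0.5,0,0,0,0,0,0],[-0.5,0,0,0,0,0,0],[-0.5,0,0,0,0,0,0],[-0.5,0,0,0,0,0,0]]]' 40; python3 go.py .579 .2357 .29 107.8
```

```text
clock: 20.5
position: [0.4534, -0.3077, 0.1944]
tool_rot: [3.141, 0.001, 1.882]
force: [-0.3, 1.8, 10.0]
grip_width: 0.0339
finger_force: 39.0
t 20.5 pos [ 0.4534 -0.3077  0.1944] rot [3.141e+00 1.000e-03 1.882e+00] w 0.0339 ff 39.0 F [-0.3  1.8 10. ]
turn [0.0008 0.0008 0.0002] then shift cm [47.9  28.57 -9.56] j7 0.9
```

```bash
python3 -m creep '[[[-0.5,0,0,-1.5,0,0,0],[-0.5,0,0,-4,0,0,0],[-0.5,0,0,-4,0,0,0],[-0.5,0,0,0,0,0,0]]]'; python3 -m creep '[[[-0.5,4,2.4,0,0,0,0],[-0.5,4,2.4,0,0,0,0],[-0.5,4,2.4,0,0,0,0],[-0.5,4,2.4,0,0,0,0],[-0.5,4,2.4,0,0,0,0],[-0.5,4,2.4,0,0,0,0],[-0.5,4,2.4,0,0,0,0],[-0.5,4,2.4,0,0,0,0],[-0.5,4,2.4,0,0,0,0],[-0.5,4,2.4,0,0,0,0],[-0.5,4,2.3,0,0,0,0],[-0.5,3.9,2.2,0,0,0,0]]]';python3 -m creep '[[[-0.5,0,0,0,0,0,0],[-0.5,0,0,0,0,0,0],[-0.5,0,0,0,0,0,0]]]'; python3 go.py .579 .2357 .1985 107.8
```

```text
clock: 21.0
position: [0.4538, -0.308, 0.2921]
tool_rot: [3.138, 0.004, 1.882]
force: [0.1, 0.2, -1.0]
grip_width: 0.0339
finger_force: 40.1
clock: 22.5
position: [0.578, 0.2372, 0.2884]
tool_rot: [-3.141, 0.0, 1.882]
force: [0.2, 0.3, -0.2]
grip_width: 0.0336
finger_force: 40.1
clock: 22.88
position: [0.5781, 0.2345, 0.2885]
tool_rot: [-3.141, 0.0, 1.88]
force: [-0.6, -0.5, -0.5]
grip_width: 0.0335
finger_force: 40.1
t 22.88 pos [0.5781 0.2345 0.2885] rot [-3.141  0.     1.88 ] w 0.0335 ff 40.1 F [-0.6 -0.5 -0.5]
turn [-0.0003  0.0005 -0.0011] then shift cm [0.08 0.12 9.  ] j7 -0.07
```

```bash
python3 -m creep '[[[-0.5,0.05,0.1,3,0,0,0],[-0.5,0,0,3,0,0,0],[-0.5,0,0,1.5,0,0,0],[-0.5,0,0,1,0,0,0],[-0.5,0,0,0.2,0,0,0],[-0.5,0,0,0,0,0,0],[-0.5,0,0,0,0,0,0],[-0.5,0,0,0,0,0,0]]]'; python3 go.py .579 .2357 .1994 107.8
```

```text
clock: 23.88
position: [0.5789, 0.2365, 0.2019]
tool_rot: [3.141, -0.0, 1.882]
force: [-0.0, -0.1, -0.9]
grip_width: 0.034
finger_force: 40.1
t 23.88 pos [0.5789 0.2365 0.2019] rot [ 3.141 -0.     1.882] w 0.034 ff 40.1 F [-0.  -0.1 -0.9]
turn [ 0.0006 -0.0001  0.0003] then shift cm [-0.08 -0.02  0.25] j7 -0.06
```

```bash
python3 -m creep '[[[-0.5,-0.05,0,0.12,0,0,0],[-0.5,0,0,0.12,0,0,0],[-0.5,0,0,0,0,0,0],[-0.5,0,0,0,0,0,0]]]'; python3 go.py .579 .2357 .1994 107.8
```

```text
clock: 24.38
position: [0.579, 0.2359, 0.1995]
tool_rot: [3.141, -0.0, 1.882]
force: [-1.2, -1.8, 7.1]
grip_width: 0.0338
finger_force: 40.9
t 24.38 pos [0.579  0.2359 0.1995] rot [ 3.141 -0.     1.882] w 0.0338 ff 40.9 F [-1.2 -1.8  7.1]
turn [ 0.0002 -0.      0.0002] then shift cm [-0.02 -0.01  0.01] j7 -0.06
```

```bash
python3 -m creep '[[[0.3,0,0,0,0,0,0],[0.3,0,0,0,0,0,0],[0.3,0,0,0,0,0,0],[0.3,0,0,-2,0,0,0],[0.3,0,0,-4,0,0,0],[0.3,0,0,-3,0,0,0],[0.3,0,0,0,0,0,0],[0.3,0,0,0,0,0,0]]]'; python3 look.py .579 .2357 .045 .07 .05 w_cap2;  python3 go.py .658 -.1887 .29 107.8
```

```text
clock: 25.38
position: [0.5788, 0.236, 0.2895]
tool_rot: [3.141, -0.0, 1.882]
force: [0.6, -0.3, -0.9]
grip_width: 0.0556
finger_force: 0.0
((577.7813720703125, 236.33290100097656), (34.239418029785156, 34.482242584228516), 19.365272521972656) [0.0531141  0.05451197 0.05542899] 3197
t 25.43 pos [0.5787 0.236  0.2889] rot [-3.141  0.     1.882] w 0.0554 ff 0.0 F [ 0.7  0.1 -0.4]
turn [-0.0007  0.      0.0004] then shift cm [-42.86  -5.43  -0.11] j7 -0.07
```

Capacitor upright in its pocket (top 55 mm, level). Now the choke.

```bash
python3 -m creep '[[[0.64,-4.3,-0.5,0,0,0,0],[0.64,-4.3,-0.5,0,0,0,0],[0.64,-4.3,-0.5,0,0,0,0],[0.64,-4.3,-0.5,0,0,0,0],[0.64,-4.3,-0.5,0,0,0,0],[0.64,-4.3,-0.6,0,0,0,0],[0.64,-4.3,-0.6,0,0,0,0],[0.64,-4.3,-0.6,0,0,0,0],[0.64,-4.3,-0.6,0,0,0,0],[0.64,-4.2,-0.5,0,0,0,0],[0.64,0,0,0,0,0,0],[0.64,0,0,0,0,0,0]]]';python3 -m creep '[[[0.64,0,0,0,0,0,0]]]'; python3 look.py .658 -.1887 .012 .035 .04 w_ch; python3 go.py .658 -.1887 .185 107.8
```

```text
clock: 26.92
position: [0.6586, -0.1884, 0.2882]
tool_rot: [-3.141, -0.001, 1.882]
force: [0.4, 1.0, -0.9]
grip_width: 0.0702
finger_force: 0.0
clock: 27.05
position: [0.6589, -0.1877, 0.2888]
tool_rot: [-3.141, -0.001, 1.883]
force: [0.2, -0.1, 0.8]
grip_width: 0.07
finger_force: 0.0
((657.1707153320312, -189.60781860351562), (50.52230453491211, 50.696556091308594), 42.70174026489258) [0.02097995 0.0232834  0.02429262] 4349
t 27.1 pos [ 0.6589 -0.1878  0.289 ] rot [-3.141e+00 -1.000e-03  1.883e+00] w 0.07 ff 0.0 F [-0.1  0.6  0.4]
turn [-0.0001 -0.0005  0.0017] then shift cm [-0.06 -0.12 10.4 ] j7 0.58
```

View pics/w_ch.png

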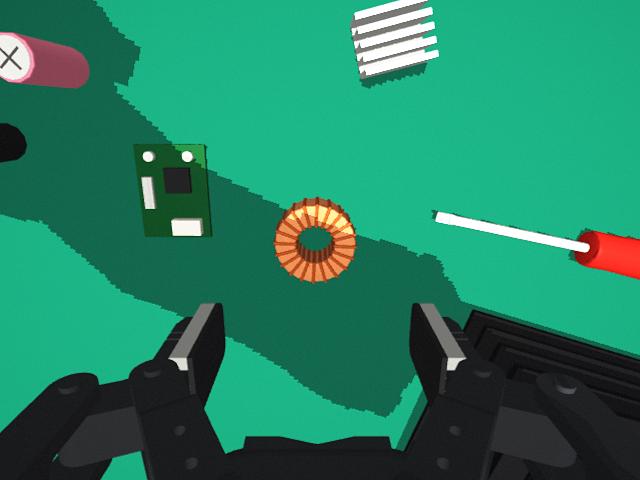

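The choke is at (315,240), clear of the PCB; the black tray stack edge begins about (470,320), so check its distance.

```bash
python3 - <<'E'
from h import *
for n in ['top','side']:
    P=cloud(dict(np.load(n+'0.npz'))); d=np.hypot(P[...,0]-.6573,P[...,1]+.1893)
    m=(d>.035)&(d<.2)&(P[...,2]>.012)&(P[...,0]>.68); q=P[m]; dd=d[m]; o=np.argsort(dd)[:5]
    print(n,q[o].round(3).tolist(),dd[o].round(3),q[:,2].max())
E
```

```text
top [[0.725, -0.152, 0.014], [0.725, -0.149, 0.016], [0.727, -0.151, 0.016], [0.726, -0.148, 0.013], [0.728, -0.15, 0.014]] [0.078 0.078 0.079 0.08  0.081] 0.10904344987105141
side [[0.726, -0.154, 0.013], [0.726, -0.153, 0.015], [0.728, -0.154, 0.015], [0.728, -0.155, 0.013], [0.727, -0.151, 0.014]] [0.077 0.078 0.078 0.079 0.079] 0.10484187311028942
```

```bash
python3 - <<'E'
from h import *
for n in ['top','side']:
    P=cloud(dict(np.load(n+'0.npz'))); d=np.hypot(P[...,0]-.6573,P[...,1]+.1893)
    m=(d>.035)&(d<.25)&(P[...,2]>.03)&(P[...,0]>.66); q=P[m]; dd=d[m]; o=np.argsort(dd)[:3]
    print(n,q[o].round(3).tolist(),dd[o].round(3))
E
```

```text
top [[0.663, -0.082, 0.031], [0.661, -0.08, 0.031], [0.663, -0.08, 0.033]] [0.107 0.109 0.109]
side [[0.662, -0.083, 0.03], [0.666, -0.083, 0.03], [0.665, -0.082, 0.03]] [0.106 0.107 0.108]
```

```bash
python3 -m creep '[[[0.64,-0.09,-0.2,3,0,0,0],[0.64,0,0,3,0,0,0],[0.64,0,0,2.5,0,0,0],[0.64,0,0,1.5,0,0,0],[0.64,0,0,0.6,0,0,0],[0.64,0,0,0,0,0,0],[0.64,0,0,0,0,0,0],[0.64,0,0,0,0,0,0]]]'; python3 go.py .6573 -.1893 .1825 107.8
```

```text
clock: 28.1
position: [0.6574, -0.1905, 0.1838]
tool_rot: [3.141, 0.001, 1.882]
force: [-0.8, 0.9, -0.8]
grip_width: 0.0702
finger_force: 0.0
t 28.1 pos [ 0.6574 -0.1905  0.1838] rot [3.141e+00 1.000e-03 1.882e+00] w 0.0702 ff 0.0 F [-0.8  0.9 -0.8]
turn [0.0009 0.0005 0.0002] then shift cm [0.12 0.03 0.13] j7 0.6
```

```bash
python3 -m creep '[[[0.64,0.1,0.03,0.12,0,0,0],[0.64,0,0,0,0,0,0],[-0.2,0,0,0,0,0,0],[-0.2,0,0,0,0,0,0],[-0.2,0,0,0,0,0,0],[-0.2,0,0,0,0,0,0],[-0.2,0,0,0,0,0,0],[-0.2,0,0,0,0,0,0]]]' 40; python3 go.py .5202 .1215 .27 107.8
```

```text
clock: 29.1
position: [0.6572, -0.1894, 0.1824]
tool_rot: [3.142, 0.0, 1.882]
force: [-2.6, 0.2, 7.1]
grip_width: 0.0488
finger_force: 40.1
t 29.1 pos [ 0.6572 -0.1894  0.1824] rot [3.142 0.    1.882] w 0.0488 ff 40.1 F [-2.6  0.2  7.1]
turn [0.0001 0.     0.0003] then shift cm [33.79 -3.54 -8.76] j7 0.59
```

```bash
python3 -m creep '[[[-0.2,0,0,-1.5,0,0,0],[-0.2,0,0,-3.5,0,0,0],[-0.2,0,0,-3.8,0,0,0],[-0.2,0,0,0,0,0,0],[-0.2,4.8,-0.5,0,0,0,0],[-0.2,4.8,-0.5,0,0,0,0],[-0.2,4.8,-0.5,0,0,0,0],[-0.2,4.8,-0.5,0,0,0,0],[-0.2,4.8,-0.5,0,0,0,0],[-0.2,4.8,-0.5,0,0,0,0],[-0.2,4.9,-0.5,0,0,0,0],[-0.2,0,0,0,0,0,0]]]'; python3 -m creep '[[[-0.2,0,0,0,0,0,0],[-0.2,0,0,0,0,0,0],[-0.2,0,0,0,0,0,0]]]'; python3 go.py .5202 .1215 .1875 107.8
```

```text
clock: 30.6
position: [0.5193, 0.1243, 0.2697]
tool_rot: [-3.141, -0.001, 1.887]
force: [-0.3, -1.2, -1.0]
grip_width: 0.0487
finger_force: 41.8
clock: 30.98
position: [0.521, 0.1198, 0.2698]
tool_rot: [-3.142, 0.0, 1.88]
force: [-0.0, 0.7, -1.0]
grip_width: 0.0481
finger_force: 41.8
t 30.98 pos [0.521  0.1198 0.2698] rot [-3.142  0.     1.88 ] w 0.0481 ff 41.8 F [-0.   0.7 -1. ]
turn [-0.0001  0.0002 -0.0012] then shift cm [ 0.18 -0.03  8.23] j7 0.09
```

```bash
python3 -m creep '[[[-0.2,0.1,0,2,0,0,0],[-0.2,0,0,2,0,0,0],[-0.2,0,0,1.5,0,0,0],[-0.2,0,0,0,0,0,0],[-0.2,0,0,0,0,0,0],[-0.2,0,0,0,0,0,0],[-0.2,0,0,0,0,0,0]]]'; python3 go.py .5202 .1215 .1875 107.8
```

```text
clock: 31.85
position: [0.5206, 0.1218, 0.2153]
tool_rot: [3.141, -0.0, 1.882]
force: [0.1, -0.2, -0.8]
grip_width: 0.0485
finger_force: 41.8
t 31.85 pos [0.5206 0.1218 0.2153] rot [ 3.141 -0.     1.882] w 0.0485 ff 41.8 F [ 0.1 -0.2 -0.8]
turn [ 0.0007 -0.      0.0003] then shift cm [-0.02 -0.04  2.78] j7 0.1
```

```bash
python3 -m creep '[[[-0.2,0,0,1,0,0,0],[-0.2,0,0,1,0,0,0],[-0.2,0,0,0.5,0,0,0],[-0.2,0,0,0.2,0,0,0],[-0.2,0,0,0.05,0,0,0],[-0.2,0,0,0,0,0,0],[-0.2,0,0,0,0,0,0]]]'; python3 go.py .5202 .1215 .1875 107.8
```

```text
clock: 32.72
position: [0.5206, 0.1218, 0.1875]
tool_rot: [3.141, 0.0, 1.882]
force: [0.1, 0.1, -1.6]
grip_width: 0.0486
finger_force: 41.8
t 32.73 pos [0.5206 0.1218 0.1875] rot [3.141 0.    1.882] w 0.0486 ff 41.8 F [ 0.1  0.1 -1.6]
turn [0.0004 0.     0.0003] then shift cm [-0.01 -0.04 -0.  ] j7 0.1
```

```bash
python3 -m creep '[[[-0.2,0,0,0.1,0,0,0],[-0.2,0,0,0,0,0,0],[-0.2,0,0,0,0,0,0]]]'; python3 -m creep '[[[0.4,0,0,0,0,0,0],[0.4,0,0,0,0,0,0],[0.4,0,0,0,0,0,0],[0.4,0,0,-1.5,0,0,0],[0.4,0,0,-4,0,0,0],[0.4,0,0,-5,0,0,0],[0.4,0,0,-5,0,0,0],[0.4,-3,-3,0,0,0,0],[0.4,-5,-5,0,0,0,0],[0.4,-3,-3,0,0,0,0],[0.4,0,0,0,0,0,0],[0.4,0,0,0,0,0,0]]]'
cat > fin.py <<'E'
from h import *
for n in ['wrist','top','side']:
    f=grab(n); cv2.imwrite(f'pics/{n}_end.png',f['image']); P=cloud(f)
    for o,x,y,z0,z1,r in [('ch',.5202,.1215,.017,.05,.04),('tr',.6068,.149,.036,.05,.04),('cap',.579,.2357,.048,.07,.03),('hs',.4924,.2076,.03,.05,.045)]:
        m=(np.hypot(P[...,0]-x,P[...,1]-y)<r)&(P[...,2]>z0)&(P[...,2]<z1); q=P[m]
        if len(q)>50: r=cv2.minAreaRect((q[:,:2]*1000).astype(np.float32)); print(n,o,np.round(r[0],1),np.round(r[1],1),round(r[2],1),np.percentile(q[:,2],[5,50,95]).round(4),m.sum())
E
python3 fin.py
```

```text
clock: 33.1
position: [0.5206, 0.1217, 0.1873]
tool_rot: [3.141, -0.0, 1.882]
force: [-4.2, -0.0, 20.8]
grip_width: 0.049
finger_force: 43.6
clock: 34.6
position: [0.4533, -0.0091, 0.3421]
tool_rot: [3.14, -0.0, 1.882]
force: [-0.3, 0.7, -0.3]
grip_width: 0.0596
finger_force: 0.0
wrist ch [519.7 120.6] [50.6 50.6] 6.8 [0.021  0.0282 0.0297] 4515
wrist tr [600.1 147. ] [31.2 21. ] 18.2 [0.0375 0.0401 0.0413] 1674
top ch [520.6 139.7] [31.4 73.3] 85.4 [0.0177 0.0289 0.0317] 229
top tr [607.3 149.5] [42.4 24.6] 21.4 [0.0382 0.0409 0.0434] 232
top cap [578.3 236.7] [33.8 33.6] 89.7 [0.0519 0.055  0.0574] 277
top hs [492.9 209.2] [64.4 30.6] 17.6 [0.0312 0.0344 0.0375] 353
side ch [520.7 124.6] [49.9 61.5] 9.9 [0.0186 0.0282 0.0303] 521
side tr [607.8 148.6] [44.6 22.4] 19.0 [0.0368 0.0405 0.0423] 190
```

View pics/side_end.png

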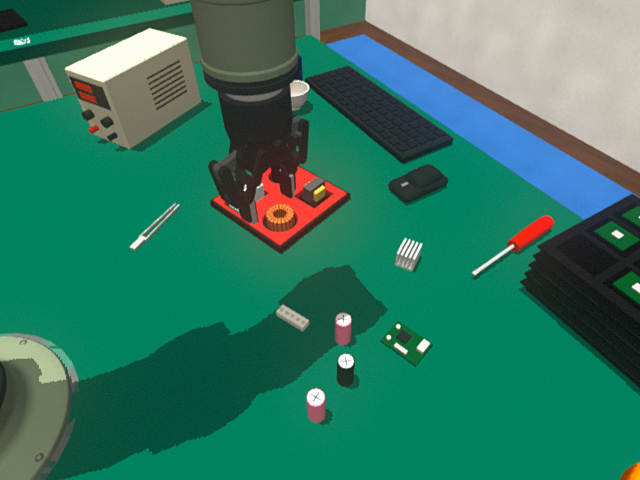

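The side view shows the choke (281,217) and transformer (315,190) in their pockets; the arm hides the other two. The short heat sink (408,254) and slim can (345,369) stand where they were. One last close look.

```bash
python3 - <<'E'
import cv2
cv2.imwrite('pics/comb.png',cv2.hconcat([cv2.resize(cv2.imread('pics/wrist_end.png'),(400,300)),cv2.resize(cv2.imread('pics/top_end.png')[160:310,140:340],(400,300))]))
E
```

```text
(no output)
```

View pics/comb.png

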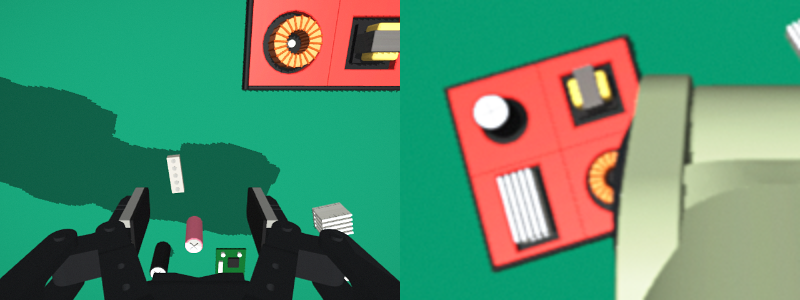

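All four sit in their pockets: the choke is round its post at (292,43), and the capacitor, transformer and heat sink are in place in the top view. The gripper is free, so I'm handing in.

```bash
python3 -c "
from workcell import bot
print(bot.job_done())"
```

```text
the job is handed in; nothing more can be done
None
```

The long heat sink, transformer, fat capacitor and ring choke are each upright and flat in their pockets, the short heat sink and slim capacitor were not touched, and the job was handed in at about 35 s on the robot clock.

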